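Set the coffee grinder two teeth coarser

ROBOT

A 6-joint arm with a two-finger parallel gripper is mounted at the origin on a cart in front of the work surface, level with it; the furniture and walls round the work are solid. World frame = base frame: x ahead of the robot, y to its left, z up, the work surface at z = 0. Lengths are in mm, angles in rad, forces in N, time in s.
With the tool pointing down it reaches from about 350 to 975 mm from the base axis. Payload 7.1 kg.
Tool frame: the origin (TCP) lies at the very end of the fingers, on their centre line; the grasp point (between the pads) lies manip.tcp_to_grasp behind it (manip.tcp_to_grasp is the distance from the TCP to the grasp point, in mm); z points along the fingers, y is the line along which they close (so a half turn about z gives the same grasp; the last joint's range is limited). The gripper opens to 88 mm and grips with 3 to 60 N. Pads are 20 mm wide; open, the fingers measure 115 mm over their backs; the gripper's body (75 mm by 178 mm) begins 61 mm behind the grasp point.
Start: joints at [-1.365, 0.423, 1.63, -0, 1.089, -0.019], TCP at [139.339, -609.253, 222.675] pointing down, gripper open.
Joint ranges: [-3, 3], [-0.9, 2.11], [0.09, 2.58], [-1.31, 4.45], [0.11, 2.69], [-2.54, 2.54]. Speed limits (rad/s): [2.39, 2.39, 3.01, 3.14, 3.14, 3.14].

INTERFACE

Orientations are given as a unit quaternion [x, y, z, w].
In Python, from cell import sensors, grab_frame, camera_model, order, manip gives the robot as it stands. The module is installed in compiled form; this text tells all that it offers.
- The arm moves only by the shell command python3 -m creep 'ROWS' [OPENING]. ROWS is JSON, a list of rows, each a list of 2 entries, a list of its own where there are three numbers: the shift along the tool's x, y, z each as a share of 0.2 m, from -1 to 1, then the turn, a rotation vector about the tool's x, y, z each as a share of 90 degrees, from -1 to 1. In form: [[[x, y, z], [wx, wy, wz]], ...]. A call has 1 to 12 rows; each row is the pose to reach, as a shift and turn from the pose commanded when the call began, along the tool's axes at that moment; what a row does not reach only later rows make up. A row lasts 1/10 s, in which the tool goes at most 50 mm and 8.59 degrees, less where a joint would pass 70% of its speed; a pose out of reach is approached as far as the arm can. A call with a number of a shift or a turn outside -1 to 1 is refused whole. A call with a gripper value outside its range is refused whole. OPENING is the gripper command: -1 is fully open, 1 is shut, values between are in proportion, set as the call begins (- or left out, the last holds). The fingers move at their own pace and stop on an object; the grip force is fixed at half the most. Time passes only in rows, so rows that repeat a pose let the fingers close. It gives the time, the measured TCP pose, the force, the opening and the grip force at its end, in the units of the state.
- sensors.get_state(): the state, without advancing time (a new reading comes with each control period).
- grab_frame(name): name is "scene" or "top" or "wrist"; returns (picture, depth): 384x512x3 uint8, red, green, blue; 384x512 float32, mm along the optical axis (not along the pixel's ray), 0 where there is no reading.
- camera_model(name): a dict with "K" (3x3 intrinsics, pixels), "R" (3x3) and "t" (3): a world point X has camera coordinates R X + t. Camera axes: x right, y down, z forward; pixel columns grow to the right and rows downward; lengths in mm; the calibration is good to about 2 mm. The wrist camera is an equidistant fisheye: a pixel r from the principal point sees the ray r / f radians off the axis. A picture is of the moment at which its call begins: read the wrist's pose just before it. camera_model takes no time and is no camera call; for the wrist camera it gives the pose at the moment of the call.
- order.close_job(): hands the job in; it is judged then, once.
The state is a dict: "time": time; "qpos": joint angles; "qd": joint speeds; "joint_torque": joint torques, N m; "ee_pos": TCP position; "eef_rot": TCP orientation; "contact_force": force on the tool from outside, world axes, zero at the start; "wrist_torque": the same for the moment, N m; "finger_gap": opening from 0.0 (shut) to 1.0 (fully open); "grip_force": force on a finger pad.
Only numpy, scipy, OpenCV 4.12 (cv2) and the standard library are available. Lean on these libraries where they do the work, as an engineer would, in place of code of your own. Each camera call takes 0.05 s, during which the arm holds its last target. There are 200 camera calls.

TASK

Set the coffee grinder with the toothed star wheel two teeth coarser: advance its star wheel, whose teeth stand up through the slot in the top, by two teeth towards the round hopper lid, one tooth per stroke. Lift clear above the wheel after the first tooth, and leave the teeth standing at the marks beside the slot each time. Do not turn the ribbed wheel of the other grinder.

Things in the scene. Friction and masses are not known exactly. Their poses are not given: they have to be found in the camera images.
- star_grinder: To adjust: fixed white box with grey top, 84 mm wide (y), 100 high, x = -85 to 146 mm. Origin on the worktop under the middle of its slot; x along the slot towards the round black hopper lid (70 across, 22 high, centre x = 106), z up. Slot 19 x 122 mm (x = -61 to 61) in the flat top at z = 100. White marks beside the slot at x = -24.5 and 24.5, halfway along the leaning teeth seen from above.
- star_wheel (a joint): Six-toothed wheel, axle along y at x = 0, z = 68 mm; teeth radial, 60 mm to tip, 12 wide, 9 thick. Angle in rad: 0 at start (within 0.1), teeth leaning 30 deg either side of upright, tips at x = -30 and 30, 20 mm above the top (28 when upright). Grows as teeth move to the lid; a tooth is 1.047. Friction only (3 N), no click, stays. Push with closed fingertips just above the top.
- ribbed_grinder: The other grinder, to be left alone: same fixed housing, origin and axes, but through its slot shows a round, finely ribbed wheel without teeth, 12 mm above the top. The two stand side by side, in either order.
- ribbed_wheel (a joint): Angle of the other grinder's ribbed wheel in rad, 0 at the start; it must not be turned.

How it is judged:
By the outcome, as a careful person would: the job done as asked, in the order asked, and still so for the second after the job is handed in, with the robot touching nothing.
It also fails if it takes over 35 s, if anything falls off the work surface, if the arm or the gripper's body presses on something with over 40 N, if the wrist force passes 120 N, or if a joint passes its speed limit or range.

## Working session

There is one attempt and no reset: what is moved stays moved. The work goes in short steps, Python scripts to look and compute and a shell command to move; the robot and the scene stay as the last step left them, time stands still between calls to the robot, and variables do not carry over. Pictures are saved under pics/ and viewed, at most 10 in all, crops included, and the job is handed in when it is done.

```bash
mkdir -p pics
cat > h.py <<'E'
import numpy as np,cv2
from cell import sensors,grab_frame,camera_model,order,manip
def world(name,d,u,v,m):
    K=m["K"];z=d[int(v),int(u)]
    c=np.array([(u-K[0][2])/K[0][0]*z,(v-K[1][2])/K[1][1]*z,z])
    return np.array(m["R"]).T@(c-np.array(m["t"]))
E
python3 - <<'E'
from h import *
for n in("top","scene"):
    m=camera_model(n);p,d=grab_frame(n)
    np.savez(n,p=p,d=d,**m)
    cv2.imwrite(f"pics/{n}.png",p[:,:,::-1])
    print(n,m)
s=sensors.get_state();print(s["time"],s["ee_pos"],s["eef_rot"],manip.tcp_to_grasp,s["finger_gap"])
E
```

```text
top {'K': array([[349.13236303,   0.        , 255.99342379],
       [  0.        , 349.13236303, 193.8545265 ],
       [  0.        ,   0.        ,   1.        ]]), 'R': array([[ 0.02387387, -0.99971049,  0.00299635],
       [-0.98237964, -0.02401552, -0.18534697],
       [ 0.18536527,  0.00148139, -0.98266857]]), 't': array([-54.91645277, 560.18542722, 800.01784661])}
scene {'K': array([[355.88886148,   0.        , 254.1560461 ],
       [  0.        , 355.88886148, 189.85438008],
       [  0.        ,   0.        ,   1.        ]]), 'R': array([[ 0.93544908,  0.35336326,  0.00833245],
       [ 0.21016817, -0.53710946, -0.8169105 ],
       [-0.28419072,  0.76592939, -0.57670426]]), 't': array([-515.10503271,  -96.18335984, 1076.98214653])}
0.1 [ 139.23654054 -608.78206163  221.9732814 ] [ 9.93689320e-01  1.12165366e-01 -6.21092139e-05 -6.79839229e-04] 18.700000000000003 1.0023440220217597
```

View pics/top.png

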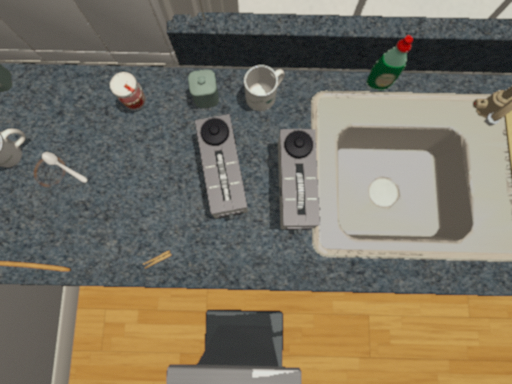

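View pics/scene.png

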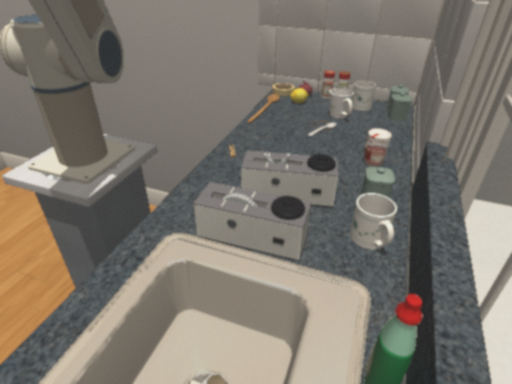

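The top view shows two grinders: the left one has its lid at (215,131) and slot near (223,176), and the right one has its lid at (298,144) and slot near (300,188). I'll zoom in on both to find the star wheel.

Run:
```python
from h import *
a=np.load("top.npz")["p"][105:240,185:330];b=np.load("scene.npz")["p"][140:265,185:345]
A=cv2.resize(a,(580,540),interpolation=cv2.INTER_CUBIC);cv2.imwrite("pics/c1.png",A[:,:,::-1])
B=cv2.resize(b,None,fx=4.5,fy=4.5,interpolation=cv2.INTER_CUBIC);cv2.imwrite("pics/c2.png",B[:,:,::-1])
t=np.load("top.npz")
for u,v in[(215,131),(212,192),(298,144),(287,205),(241,192),(314,205)]:print(u,v,world("top",t["d"],u,v,t).round(1))
```

```text
215 131 [694.5  57.2 120.7]
212 192 [554.3  60.   99.8]
298 144 [ 667.9 -135.6  120.3]
287 205 [ 528.2 -113.1   99.6]
241 192 [556.3  -6.7  97.9]
314 205 [ 529.8 -175.    99.2]
```

View pics/c1.png

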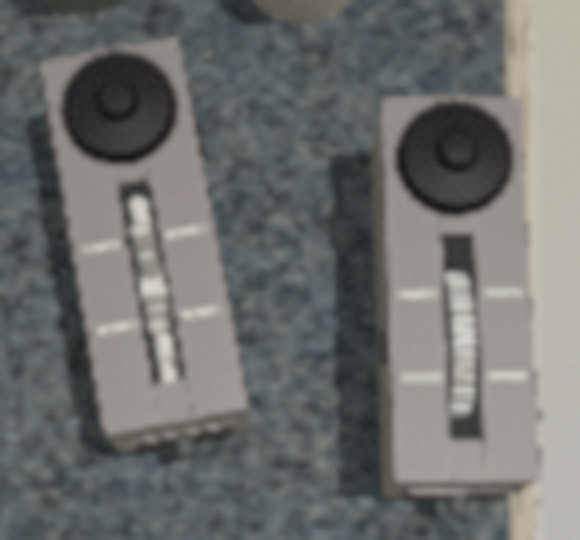

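View pics/c2.png

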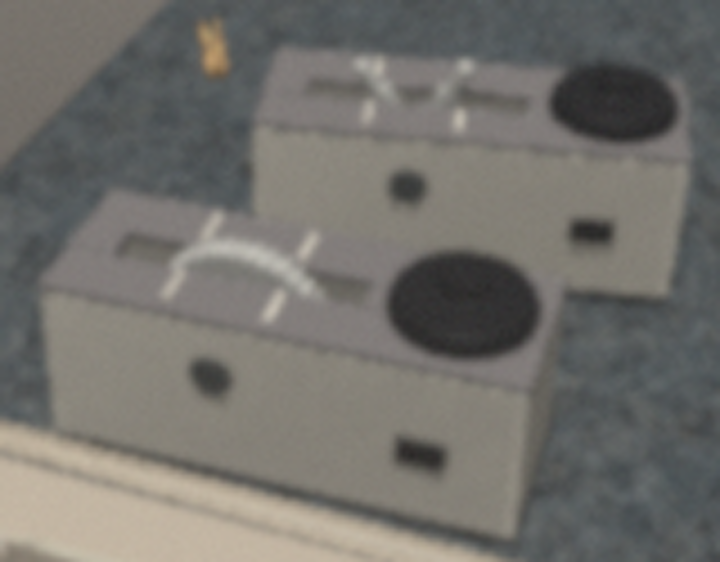

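The star grinder is the left one in the top view (y > 0). In the c1 crop its marks are at (100,247)/(183,232) on the far side and (113,328)/(198,312) on the near side. The c2 crop shows two leaning teeth on the rear grinder, and the other grinder is ribbed.

```bash
cat >> h.py <<'E'
def plane(m,u,v,z):
    K=np.array(m["K"]);R=np.array(m["R"]);t=np.array(m["t"])
    c=-R.T@t; r=R.T@np.linalg.inv(K)@np.array([u,v,1.]); return c+r*(z-c[2])/r[2]
def rel(O,yaw):
    "print tool pose in grinder frame and tool->grinder info"
    from scipy.spatial.transform import Rotation as Ro
    s=sensors.get_state();R=Ro.from_quat(s["eef_rot"]).as_matrix();p=np.array(s["ee_pos"])
    c,sn=np.cos(yaw),np.sin(yaw);d=p-[*O,0]
    print("t",round(s["time"],2),"grinder xyz",[round(c*d[0]+sn*d[1],1),round(-sn*d[0]+c*d[1],1),round(d[2],1)],"toolx yaw",np.arctan2(R[1,0],R[0,0]).round(4),"F",np.round(s["contact_force"],1),"gap",round(s["finger_gap"],3))
    return p,R
E
python3 - <<'E'
from h import *
t=np.load("top.npz")
f=lambda u,v,z:plane(t,185+(u+.5)/4-.5,105+(v+.5)/4-.5,z)
M=[f(*q,100) for q in[(100,247),(183,232),(113,328),(198,312)]]
far=(M[0]+M[1])/2;near=(M[2]+M[3])/2;O=(far+near)/2
lid=f(121,106,122)
print(far,near,O,np.linalg.norm(far-near),lid,np.linalg.norm((lid-O)[:2]))
d=far-near;print(np.arctan2(d[1],d[0]));d=lid-O;print(np.arctan2(d[1],d[0]))
w=(M[0]-M[1]+M[2]-M[3]);print(np.arctan2(-w[0],w[1]))
yaw=np.arctan2(d[1],d[0])
rel(O[:2],yaw)
E
```

```text
[620.1913597   44.38010338 100.        ] [572.27502106  34.2153104  100.        ] [596.23319038  39.29770689 100.        ] 48.98263494295179 [693.74292932  57.28447933 122.        ] 99.15479398679227
0.20903734500283383
0.1824108353308186
0.21276005287488653
t 0.1 grinder xyz [np.float64(-567.0), np.float64(-554.4), np.float64(222.0)] toolx yaw 0.2248 F [ 0.9  0.3 -0.4] gap 1.002
```

```bash
python3 -m creep '[[[0.9,-0.9,0],[0,0,0]],[[0.9,-0.9,0],[0,0,0]],[[0.9,-0.9,0],[0,0,0]],[[0.9,-0.9,0],[0,0,0]],[[0.9,-0.9,0],[0,0,0]],[[0.9,-0.9,0],[0,0,0]],[[0.9,-0.9,0],[0,0,0]]]' 1
python3 -m creep '[[[0.9,-0.9,0],[0,0,0]],[[0.9,-0.9,0],[0,0,0]],[[0.9,-0.9,0],[0,0,0]],[[0.9,-0.9,0],[0,0,0]],[[0.9,-0.9,0],[0,0,0]],[[0.9,-0.9,0],[0,0,0]],[[0.9,-0.9,0],[0,0,0]]]'
python3 - <<'E'
from h import *
rel([596.2,39.3],.207)
E
```

```text
time: 0.8
ee_pos: [275.3, -392.8, 222.8]
eef_rot: [0.994, 0.114, -0.0, 0.0]
contact_force: [-0.5, -0.2, 0.9]
finger_gap: 0.402
grip_force: 0.0
time: 1.5
ee_pos: [410.7, -178.4, 222.6]
eef_rot: [0.994, 0.113, -0.0, 0.0]
contact_force: [-0.7, -0.2, -0.2]
finger_gap: 0.005
grip_force: 0.0
t 1.5 grinder xyz [np.float64(-226.2), np.float64(-174.9), np.float64(222.6)] toolx yaw 0.2268 F [-0.7 -0.2 -0.2] gap 0.005
```

```bash
python3 -m creep '[[[0.87,-0.86,0],[0,0,0.012]],[[0.87,-0.86,0],[0,0,0.012]],[[0.87,-0.86,0],[0,0,0.012]],[[0.87,-0.86,0],[0,0,0.012]],[[0.87,-0.86,0],[0,0,0.012]],[[0.87,-0.86,0],[0,0,0.012]],[[0.87,-0.86,0],[0,0,0.012]]]'
python3 - <<'E'
from h import *
rel([596.2,39.3],.207)
m=camera_model("wrist");p,d=grab_frame("wrist");np.savez("w1",p=p,d=d,**m)
cv2.imwrite("pics/w1.png",cv2.resize(p,(768,576))[:,:,::-1]);print(m)
E
```

```text
time: 2.2
ee_pos: [541.5, 26.7, 222.1]
eef_rot: [0.995, 0.102, -0.001, 0.0]
contact_force: [-0.9, 0.2, 1.2]
finger_gap: 0.01
grip_force: 0.0
t 2.2 grinder xyz [np.float64(-56.1), np.float64(-1.1), np.float64(222.1)] toolx yaw 0.2052 F [-0.9  0.2  1.2] gap 0.01
{'K': array([[297.31863964,   0.        , 253.71317205],
       [  0.        , 297.31863964, 190.53565058],
       [  0.        ,   0.        ,   1.        ]]), 'R': array([[ 2.04967896e-01, -9.78768624e-01,  3.75886566e-04],
       [-9.31610353e-01, -1.94974493e-01,  3.06736200e-01],
       [-3.00150480e-01, -6.32212535e-02, -9.51794496e-01]]), 't': array([-85.93413632, 472.03002224, 555.54497362])}
```

View pics/w1.png

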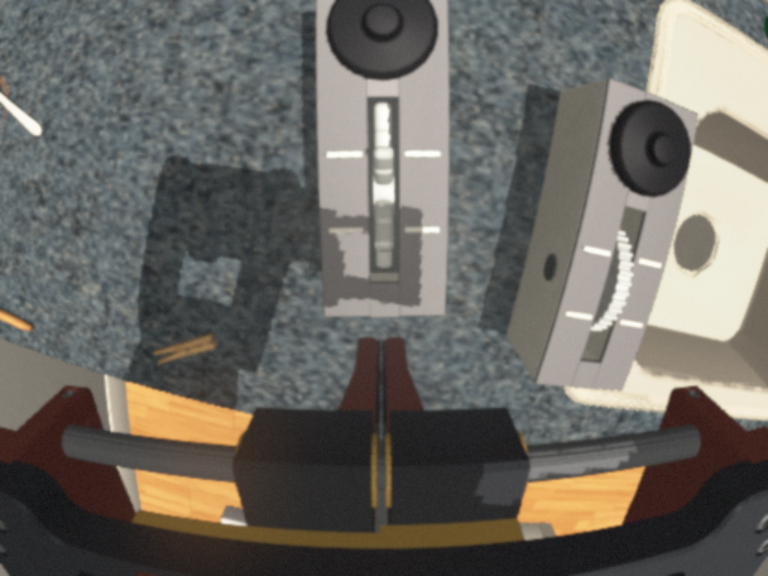

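The wrist picture shows the star wheel ahead of the fingers. Its marks are at (345,154), (422,154), (346,230) and (422,230), and the slot runs from (383,97) to (384,282).

```bash
cat >> h.py <<'E'
def fish(m,u,v,z):
    K=np.array(m["K"]);R=np.array(m["R"]);t=np.array(m["t"])
    x,y=(u-K[0,2])/K[0,0],(v-K[1,2])/K[1,1];th=np.hypot(x,y)
    r=R.T@np.array([x/th*np.sin(th),y/th*np.sin(th),np.cos(th)]);c=-R.T@t
    return c+r*(z-c[2])/r[2]
E
python3 - <<'E'
from h import *
m=np.load("w1.npz")
f=lambda u,v,z=100:fish(m,(u+.5)/1.5-.5,(v+.5)/1.5-.5,z)
M=[f(*q) for q in[(345,154),(422,154),(346,230),(422,230)]]
far=(M[0]+M[1])/2;near=(M[2]+M[3])/2;d=far-near
print((far+near)/2,np.linalg.norm(d),np.arctan2(d[1],d[0]))
a,b=f(383,97),f(384,282);e=a-b;print((a+b)/2,np.linalg.norm(e),np.arctan2(e[1],e[0]))
E
```

```text
[596.31957868  35.19418278 100.        ] 49.13499143827106 0.2140790746024538
[596.73842319  35.42915799 100.        ] 120.67467699232351 0.21277828753861414
```

```bash
python3 -m creep '[[[0,0.008,0.2],[0,0,-0.004]],[[0,0.008,0.4],[0,0,-0.004]],[[0,0.008,0.52],[0,0,-0.004]],[[0,0.008,0.585],[0,0,-0.004]],[[0,0.008,0.585],[0,0,-0.004]],[[0,0.008,0.585],[0,0,-0.004]]]'
python3 - <<'E'
from h import *
rel([596.4,36.5],.212)
E
python3 -m creep '[[[0.05,0,0],[0,0,0]],[[0.1,0,0],[0,0,0]],[[0.14,0,0],[0,0,0]],[[0.17,0,0],[0,0,0]],[[0.2,0,0],[0,0,0]],[[0.23,0,0],[0,0,0]],[[0.25,0,0],[0,0,0]],[[0.27,0,0],[0,0,0]],[[0.285,0,0],[0,0,0]],[[0.285,0,0],[0,0,0]],[[0.285,0,0],[0,0,0]]]'
python3 - <<'E'
from h import *
rel([596.4,36.5],.212)
m=camera_model("wrist");p,d=grab_frame("wrist");np.savez("w2",p=p,d=d,**m)
m=camera_model("scene");q,d=grab_frame("scene")
q=cv2.resize(q[145:215,230:350],(686,400),interpolation=cv2.INTER_CUBIC)
cv2.imwrite("pics/s2.png",q[:,:,::-1])
E
```

```text
time: 2.85
ee_pos: [542.1, 25.8, 106.5]
eef_rot: [0.994, 0.105, 0.0, 0.0]
contact_force: [0.4, 0.6, -0.1]
finger_gap: 0.007
grip_force: 0.0
t 2.85 grinder xyz [np.float64(-55.3), np.float64(1.0), np.float64(106.5)] toolx yaw 0.2108 F [ 0.4  0.6 -0.1] gap 0.007
time: 3.95
ee_pos: [597.5, 38.9, 105.5]
eef_rot: [0.994, 0.106, 0.0, -0.0]
contact_force: [-1.3, -0.5, -0.7]
finger_gap: 0.008
grip_force: 0.8
t 3.95 grinder xyz [np.float64(1.5), np.float64(2.1), np.float64(105.5)] toolx yaw 0.2122 F [-1.3 -0.5 -0.7] gap 0.008
```

View pics/s2.png

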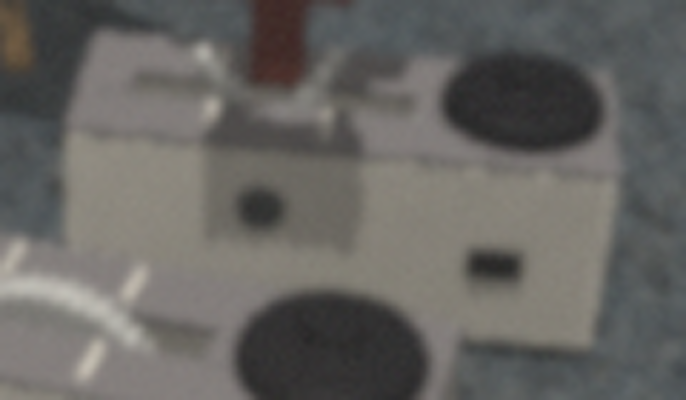

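The scene crop shows the red finger between two teeth, with one tooth leaning each way. Next I'll measure the tooth angle from the wrist depth.

```bash
cat >> h.py <<'E'
def cloud(name,m,d):
    K=np.array(m["K"]);v,u=np.mgrid[0:384,0:512]
    x,y=(u-K[0,2])/K[0,0],(v-K[1,2])/K[1,1]
    if name=="wrist":
        th=np.hypot(x,y)+1e-9;k=np.tan(th)/th;x,y=x*k,y*k
    c=np.stack([x*d,y*d,d],-1)
    P=(c-np.array(m["t"]))@np.array(m["R"]);P[d<=0]=np.nan
    return P
def teeth(name,m,d,O=(596.4,36.5),yaw=.212):
    P=cloud(name,m,d)-[*O,0];c,s=np.cos(yaw),np.sin(yaw)
    return np.stack([c*P[...,0]+s*P[...,1],-s*P[...,0]+c*P[...,1],P[...,2]],-1)
def profile(name,m,d):
    G=teeth(name,m,d).reshape(-1,3);G=G[(abs(G[:,1])<5)&(abs(G[:,0])<60)&(G[:,2]>60)&(G[:,2]<132)]
    for a in range(-60,60,3):
        g=G[(G[:,0]>=a)&(G[:,0]<a+3)]
        if len(g):print(f"{a}:{np.median(g[:,2]):.0f}/{g[:,2].max():.0f}",end=" ")
    print()
E
python3 - <<'E'
from h import *
for n,w in(("top","top"),("w1","wrist"),("w2","wrist")):
    m=np.load(n+".npz");print(n);profile(w,m,m["d"])
m=np.load("w2.npz");p=m["p"]
G=teeth("wrist",m,m["d"])
k=(abs(G[...,0]-25)<45)&(abs(G[...,1])<35)&(abs(G[...,2]-105)<20);v,u=np.where(k);print(u.min(),u.max(),v.min(),v.max())
q=p[v.min():v.max()+10,u.min():u.max()+1];f=min(790/q.shape[1],590/q.shape[0]);cv2.imwrite("pics/w2.png",cv2.resize(q,None,fx=f,fy=f,interpolation=cv2.INTER_CUBIC)[:,:,::-1]);print(f)
E
```

```text
top
-54:69/70 -51:69/71 -48:70/70 -45:70/71 -42:70/72 -39:70/72 -36:74/116 -33:115/118 -30:76/122 -27:92/118 -24:112/113 -21:108/110 -18:104/105 -15:100/105 -12:95/98 -9:91/93 -6:89/90 -3:89/90 0:89/90 3:90/93 6:95/101 9:100/104 12:104/106 15:107/113 18:117/118 21:119/125 24:122/125 27:121/121 30:75/117 36:76/76 39:78/78 42:73/73 45:76/77 48:76/77 51:75/75 54:76/78 57:76/79 
w1
-60:68/69 -57:68/70 -54:69/70 -51:69/70 -48:69/70 -36:116/119 -33:118/120 -30:118/121 -27:114/118 -24:110/113 -21:106/108 -18:103/106 -15:100/103 -12:95/97 -9:90/94 -6:89/91 -3:90/91 0:90/91 3:90/94 6:95/98 9:104/107 12:107/109 15:110/114 18:115/118 21:121/124 24:122/124 27:121/123 30:76/77 33:76/78 36:77/78 39:76/78 42:75/77 45:75/77 48:75/77 51:75/77 54:76/78 57:75/77 
w2
3:91/93 6:94/98 9:120/132 12:115/132 15:82/113 18:78/117 21:76/123 24:121/123 27:119/123 30:76/120 33:76/78 36:76/78 39:75/77 42:74/76 45:75/77 48:75/76 51:75/77 54:75/77 57:76/76 
195 317 126 265
3.959731543624161
```

View pics/w2.png

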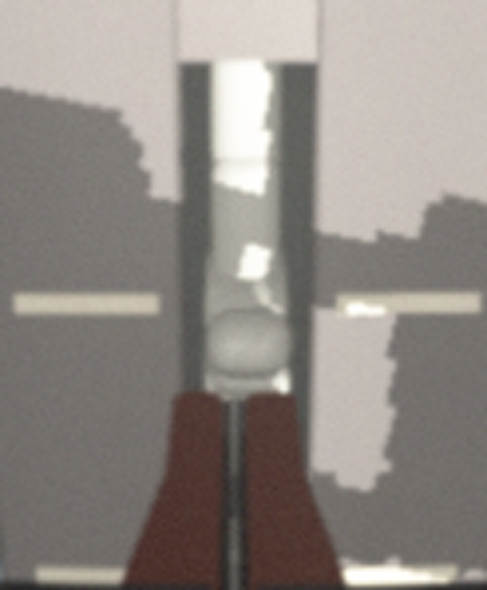

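The front tooth's tip peaks at x≈25, a little short of 30, so I'll push about 4 mm more.

```bash
python3 -m creep '[[[0.01,0.005,0],[0,0,0]],[[0.02,0.005,0],[0,0,0]],[[0.02,0.005,0],[0,0,0]]]'
python3 - <<'E'
from h import *
rel([596.4,36.5],.212)
for n in("wrist","top"):
    m=camera_model(n);p,d=grab_frame(n);profile(n,m,d)
E
```

```text
time: 4.35
ee_pos: [601.6, 38.7, 105.6]
eef_rot: [0.994, 0.106, -0.0, 0.0]
contact_force: [-3.2, -0.6, -0.0]
finger_gap: 0.003
grip_force: 1.2
t 4.35 grinder xyz [np.float64(5.5), np.float64(1.0), np.float64(105.6)] toolx yaw 0.2123 F [-3.2 -0.6 -0. ] gap 0.003
12:117/132 15:118/132 18:77/109 21:74/115 24:74/120 27:119/121 30:118/121 33:74/119 36:73/74 39:72/74 42:71/72 45:71/72 48:71/72 51:71/72 54:70/73
```

```bash
python3 -m creep '[[[-0.01,0,0],[0,0,0]],[[-0.01,0,-0.1],[0,0,0]],[[-0.01,0,-0.25],[0,0,0]],[[-0.01,0,-0.3],[0,0,0]],[[-0.1,0,-0.3],[0,0,0]],[[-0.25,0,-0.3],[0,0,0]],[[-0.31,0,-0.3],[0,0,0]],[[-0.31,0,-0.3],[0,0,0]],[[-0.31,0,-0.3],[0,0,0]]]'
python3 - <<'E'
from h import *
rel([596.4,36.5],.212)
m=camera_model("wrist");p,d=grab_frame("wrist");profile("wrist",m,d)
cv2.imwrite("pics/w3.png",p[60:300,130:380][:,:,::-1])
E
```

```text
time: 5.35
ee_pos: [542.1, 25.7, 166.0]
eef_rot: [0.994, 0.106, 0.001, 0.0]
contact_force: [-0.1, -0.3, 0.8]
finger_gap: 0.002
grip_force: 0.0
t 5.35 grinder xyz [np.float64(-55.3), np.float64(0.9), np.float64(166.0)] toolx yaw 0.2121 F [-0.1 -0.3  0.8] gap 0.002
-60:73/74 -57:74/75 -54:74/76 -51:74/75 -48:73/74 -45:73/74 -33:119/120 -30:120/122 -27:121/122 -24:119/122 -21:113/117 -18:108/112 -15:106/108 -12:101/106 -9:96/100 -6:90/94 -3:90/92 0:90/91 3:89/91 6:91/95 9:96/99 12:102/105 15:105/107 18:107/110 21:112/115 24:118/120 27:119/121 30:119/122 33:116/119 36:73/74 39:72/74 42:71/72 45:71/73 48:71/72 51:71/73 54:71/72 57:70/71
```

The first tooth is at the marks, with the teeth symmetric to about 1 mm. Now the second stroke.

```bash
python3 -m creep '[[[0,0,0.15],[0,0,0]],[[0,0,0.26],[0,0,0]],[[0,0,0.303],[0,0,0]],[[0,0,0.303],[0,0,0]],[[0,0,0.303],[0,0,0]]]'
python3 -m creep '[[[0.05,0,0],[0,0,0]],[[0.1,0,0],[0,0,0]],[[0.14,0,0],[0,0,0]],[[0.17,0,0],[0,0,0]],[[0.2,0,0],[0,0,0]],[[0.23,0,0],[0,0,0]],[[0.25,0,0],[0,0,0]],[[0.27,0,0],[0,0,0]],[[0.285,0,0],[0,0,0]],[[0.295,0,0],[0,0,0]],[[0.302,0,0],[0,0,0]],[[0.302,0,0],[0,0,0]]]'
python3 - <<'E'
from h import *
rel([596.4,36.5],.212)
m=camera_model("wrist");p,d=grab_frame("wrist");profile("wrist",m,d)
E
```

```text
time: 5.9
ee_pos: [541.8, 25.7, 105.5]
eef_rot: [0.994, 0.106, 0.0, 0.0]
contact_force: [-0.5, -0.6, -0.4]
finger_gap: 0.004
grip_force: 0.0
time: 7.1
ee_pos: [600.0, 38.4, 104.9]
eef_rot: [0.994, 0.106, -0.0, -0.0]
contact_force: [-3.6, -1.5, -1.0]
finger_gap: 0.003
grip_force: 1.1
t 7.1 grinder xyz [np.float64(3.9), np.float64(1.1), np.float64(104.9)] toolx yaw 0.2123 F [-3.6 -1.5 -1. ] gap 0.003
9:100/101 12:119/132 15:106/132 18:77/113 21:75/118 24:75/121 27:120/122 30:117/121 33:74/119 36:74/76 39:73/75 42:72/74 45:72/74 48:72/74 51:72/73 54:72/74 57:73/73
```

```bash
python3 -m creep '[[[0.006,0,0],[0,0,0]],[[0.006,0,0],[0,0,0]],[[-0.009,0,0],[0,0,0]],[[-0.009,0,-0.1],[0,0,0]],[[-0.009,0,-0.25],[0,0,0]],[[-0.01,0,-0.3],[0,0,0]],[[-0.1,0,-0.3],[0,0,0]],[[-0.25,0,-0.3],[0,0,0]],[[-0.31,0,-0.3],[0,0,0]],[[-0.31,0,-0.3],[0,0,0]],[[-0.31,0,-0.3],[0,0,0]]]'
python3 - <<'E'
from h import *
rel([596.4,36.5],.212)
m=camera_model("wrist");p,d=grab_frame("wrist");profile("wrist",m,d)
cv2.imwrite("pics/w4.png",cv2.resize(p[80:260,180:350],(680,600))[:,:,::-1]) if 0 else cv2.imwrite("pics/w4.png",cv2.resize(p,(768,576))[:,:,::-1])
E
```

```text
time: 8.25
ee_pos: [540.6, 25.4, 165.4]
eef_rot: [0.994, 0.106, 0.001, 0.0]
contact_force: [0.9, -0.4, 0.0]
finger_gap: 0.009
grip_force: 0.0
t 8.25 grinder xyz [np.float64(-56.9), np.float64(0.9), np.float64(165.4)] toolx yaw 0.212 F [ 0.9 -0.4  0. ] gap 0.009
-60:73/74 -57:74/75 -54:73/75 -51:74/75 -48:73/75 -45:74/75 -33:119/119 -30:120/122 -27:121/123 -24:119/121 -21:113/117 -18:108/112 -15:105/107 -12:101/105 -9:96/99 -6:90/93 -3:90/91 0:90/91 3:89/91 6:92/94 9:96/99 12:102/105 15:105/107 18:107/111 21:113/117 24:118/120 27:120/121 30:119/121 33:117/118 36:73/75 39:73/74 42:71/73 45:71/72 48:71/72 51:71/73 54:71/73 57:70/72
```

View pics/w4.png

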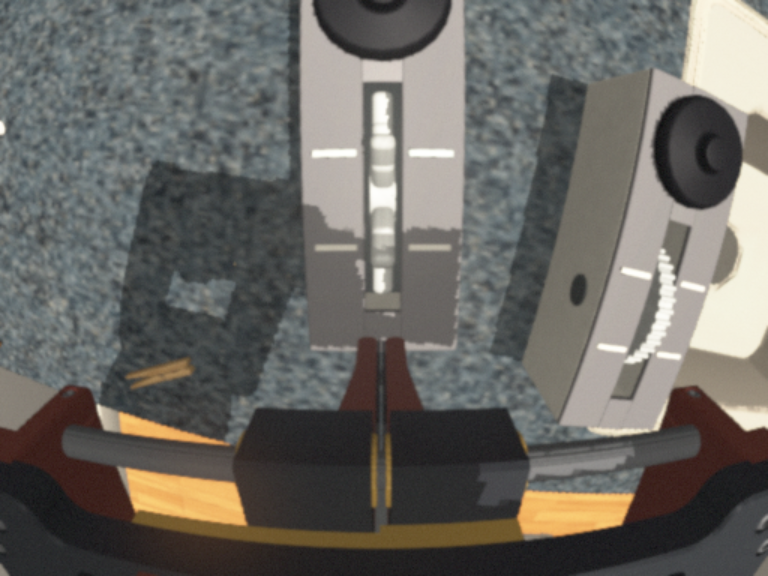

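The teeth stand symmetrically at the marks, at about (383,155) and (383,235). The gripper is clear of everything and the ribbed wheel was not touched, so I'll hand the job in.

```bash
python3 -c "
from cell import order
print(order.close_job())"
```

```text
the job is handed in; nothing more can be done
None
```

The star wheel was advanced two teeth towards the lid, one per stroke with a clear lift between, its teeth standing within about 1 mm of symmetric at the marks each time; the ribbed wheel was not touched, and the job was handed in at about 8.3 s with no verdict returned.

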